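# Square the tasting boards in their caddy

### The arm

A 6-joint arm with a two-finger parallel gripper is mounted at the origin on the work surface. World frame = base frame: x ahead of the robot, y to its left, z up, the work surface at z = 0. Lengths are in m, angles in degrees, forces in N, time in s.
With the tool pointing down it reaches from about 0.4 to 0.825 m from the base axis. Payload 7 kg.
Tool frame: the origin (TCP) lies at the very end of the fingers, on their centre line; the grasp point (between the pads) lies 19 mm behind it (ctrl.grip_point_offset is the distance from the TCP to the grasp point, in m); x points along the fingers, z is the direction in which the jaws open and shut, and the axes are right-handed (so a half turn about x gives the same grasp; the last joint's range is limited). The gripper opens to 88 mm and grips with 3 to 60 N. Pads are 19 mm wide; open, the fingers measure 130 mm over their backs; the gripper's body (78 mm by 193 mm) begins 47 mm behind the grasp point.
Start: joints at [81.194, 20.546, 0.682, 0, -70.136, -16.507], TCP at [0.289, 0.61, 0.227] pointing down, gripper open.
Joint ranges: [-176.03, 176.03], [-82.01, 121.73], [-58.28, 71.71], [-173.87, 95.51], [-174.79, -0.11], [-173.66, 173.66]. Speed limits (degrees/s): [136.94, 136.94, 172.46, 180, 180, 180].

### API

Orientations are given as [roll, pitch, yaw] about the fixed x, y, z axes, in that order (R = Rz(yaw) Ry(pitch) Rx(roll)).
In Python, from plant import get_obs, snapshot, calibration, close_job, ctrl gives the robot as it stands.
- The arm moves only by the tool move_arm, never from a script. Its argument "commands" is a list that holds one entry, the list of rows, each a list of 4 numbers: the shift along the tool's x, y, z in cm, then the turn about the tool's x in rad. In form: [[[dx, dy, dz, spin], ...]]. A call has 1 to 8 rows; each row shifts and turns the commanded pose from where the row before left it, along the tool's axes as they then stand; what a row does not reach is not made up. A row lasts 1/10 s, in which the tool goes at most 50 mm and 8.59 degrees, less where a joint would pass 70% of its speed; a pose out of reach is approached as far as the arm can. A call with a gripper value outside its range is refused whole. "jaw" is the finger opening in cm, from 0 to 8.76, set as the call begins (left out, the last holds). The fingers move at their own pace and stop on an object; the grip force is fixed at half the most. Time passes only in rows, so rows that do not move let the fingers close. It gives the time, the measured TCP pose, the force and the opening at its end, in the units of the state.
- get_obs(): the state, without advancing time (a new reading comes with each control period).
- snapshot(name): name is "side" or "top" or "wrist"; returns (picture, depth): 384x512x3 uint8, red, green, blue; 384x512 float32, m along the optical axis (not along the pixel's ray), 0 where there is no reading.
- calibration(name): a dict with "mtx" (3x3 intrinsics, pixels), "k1" (the pictures are not rectified: a ray, as slopes to the right and down, at radius r is drawn at 1 + k1 r^2 times it, then the intrinsics apply), "T" (4x4, takes a point from camera to world coordinates); the wrist camera has in their place "tool_from_camera" (4x4, takes a point from camera to tool coordinates, whose origin is the TCP and whose axes are the tool frame's). Camera axes: x right, y up, looking along -z (the intrinsics and any distortion apply to the point x, -y, -z); pixel columns grow to the right and rows downward; lengths in m; the calibration is good to about 2 mm. A picture is of the moment at which its call begins: read the wrist's pose just before it. calibration takes no time and is no camera call.
- close_job(): hands the job in, once; it reports no verdict.
The state is a dict: "clock": time; "joint_pos": joint angles; "qvel": joint speeds; "tau": joint torques, N m; "tool_pos": TCP position; "orientation": TCP orientation; "force": force on the tool from outside, world axes, zero at the start; "moment": the same for the moment, N m; "opening": finger opening in m.
Only numpy, scipy, OpenCV 4.12 (cv2) and the standard library are available. Lean on these libraries where they do the work, as an engineer would, in place of code of your own. Each camera call takes 0.05 s, during which the arm holds its last target. There are 200 camera calls.

### The job

Tidy the four small stone tasting boards on the bakery counter: without lifting any board off the stack, tap it from the caddy's two open sides until every board sits flush against both fences of the caddy and all the edges line up. Then swing the red keeper bar over the stack as far as it goes, and leave the boards squared. Do not disturb the loaf, the jam jar or the mug.

Things in the scene. Friction and masses are not known exactly. Their poses are not given: they have to be found in the camera images.
- caddy: Fixed green board caddy. Origin: on the counter, below the centre of a squared board; z up. The block under the boards (top z=16 mm) spans x -45 to +70, y -35 to +61 mm, so boards overhang it on the open sides. Fences stand at its +x and +y sides; -x and -y are open: boards are tapped towards +x and +y. Squared boards have x=0, y=0, no yaw in the caddy's frame.
- far_fence (a point): Middle of the top inner edge of the caddy's far fence, at x=+60, y=+6, z=58 mm in the caddy's frame. The upright inner face lies across the caddy's x; the fence is 110 mm long, 10 mm thick, its top 42 mm above the block.
- left_fence (a point): Middle of the top inner edge of the caddy's left fence, at x=0, y=+45, z=58 mm in the caddy's frame. The upright inner face lies across the caddy's y; the fence is 120 mm long, 16 mm thick, its top 42 mm above the block.
- board1: Loose polished stone tasting board, 120 x 90 x 10 mm (x, y, z), about 290 g, number 1 from the bottom of the stack of four (dark slate). Origin: centre of its underside, z=16 mm above the counter as stacked. It starts shifted 10 to 30 mm off both fences and skewed by up to 0.15 rad; slippery (friction about 0.22).
- board2: Loose polished stone tasting board, 120 x 90 x 10 mm (x, y, z), about 290 g, number 2 from the bottom of the stack of four (white marble). Origin: centre of its underside, z=26 mm above the counter as stacked. It starts shifted 10 to 30 mm off both fences and skewed by up to 0.15 rad; slippery (friction about 0.22).
- board3: Loose polished stone tasting board, 120 x 90 x 10 mm (x, y, z), about 290 g, number 3 from the bottom of the stack of four (dark slate). Origin: centre of its underside, z=36 mm above the counter as stacked. It starts shifted 10 to 30 mm off both fences and skewed by up to 0.15 rad; slippery (friction about 0.22).
- board4: Loose polished stone tasting board, 120 x 90 x 10 mm (x, y, z), about 290 g, number 4 from the bottom of the stack of four (white marble, dark ear-of-wheat mark on top). Origin: centre of its underside, z=46 mm above the counter as stacked. It starts shifted 10 to 30 mm off both fences and skewed by up to 0.15 rad; slippery (friction about 0.22).
- keeper (a joint): Swing of the red keeper bar about its upright pivot on the left fence. Radians: 0 = parked; grows clockwise seen from above; the bar points at angle (0.35 - value), counter-clockwise from the caddy's +x; at 1.92 it meets its stop, straight across the stack, pointing to the caddy's -y. Starts at 0 to 0.6. Stiff hinge, stays where left; about 1 N at 55 mm from the pivot moves it.
- keeper_pivot (a point): Point on the keeper's vertical pivot axis at half the bar's height (68 mm above the counter); in the caddy's frame x=0, y=+53, z=68 mm. The level bar is 16 mm wide, reaches 106 mm beyond the pivot and 12 mm behind it, and lies from z=63 to 73 mm, clear above the stack (top at z=56 mm).
- keeper_peg (a point): Middle of the upright brass peg on the keeper bar, 94 mm from the pivot: 14 mm diameter, from z=73 to 93 mm above the counter. The peg can be pushed or pinched.
- loaf: Bystander: crusty bread loaf, 200 mm long along its x, 80 mm wide and high, origin at the centre of its underside.
- jam: Bystander: amber jam jar, 62 mm diameter, 85 mm high, origin at the centre of its underside.
- mug: Bystander: blue mug, 80 mm diameter, 90 mm high, handle at its +y, origin at the centre of its underside.
Mind the look-alikes: they are no part of the job. Leave any blue or orange look-alike of the board4 alone.

How it is judged (in metres and radians):
On the way, in this order (a step that is already met when the one before it is completed fails the run):
1. all four boards are squared into the caddy's corner (x of board1 in the frame of caddy between -0.0035 and 0.0035 m and y of board1 in the frame of caddy between -0.0035 and 0.0035 m and angle between the x axis of each of board1, board2, board3, board4 and the x axis of caddy, either way round below 0.035 rad and angle between each of board1, board2, board3, board4's own z axis and vertical below 0.04 rad and x of board2 in the frame of caddy between -0.0035 and 0.0035 m and y of board2 in the frame of caddy between -0.0035 and 0.0035 m and x of board3 in the frame of caddy between -0.0035 and 0.0035 m and y of board3 in the frame of caddy between -0.0035 and 0.0035 m and x of board4 in the frame of caddy between -0.0035 and 0.0035 m and y of board4 in the frame of caddy between -0.0035 and 0.0035 m), for 0.2 s.
2. the keeper bar is swung right over the squared stack (all of step 1 and value of joint keeper above 1.8 rad), for 0.2 s.
At the end, for the whole second after the job is handed in: All four boards lie flat in the caddy, each within 3.5 mm of flush with both fences and within 0.035 rad (2 degrees) of the caddy's direction, the keeper lies across the stack within 0.12 rad of its stop (joint above 1.80), and boards and keeper are at rest (all of step 2 and linear speed of each of board1, board2, board3, board4 below 0.01 m/s and velocity of joint keeper between -0.05 and 0.05 rad/s); the robot touches nothing.
It fails at once if a board is lifted off the stack or falls from it (height (world z) of board1 above 0.028 m or height (world z) of board1 below 0.01 m or height (world z) of board2 above 0.038 m or height (world z) of board2 below 0.02 m or height (world z) of board3 above 0.048 m or height (world z) of board3 below 0.03 m or height (world z) of board4 above 0.058 m or height (world z) of board4 below 0.04 m).
It fails at once if the loaf is pushed, lifted or tipped (distance of loaf from where it was at the start of the episode above 0.015 m or angle between loaf's own z axis and vertical above 0.2 rad).
It fails at once if the jam jar is pushed, lifted or tipped (distance of jam from where it was at the start of the episode above 0.015 m or angle between jam's own z axis and vertical above 0.2 rad).
It fails at once if the mug is pushed, lifted or tipped (distance of mug from where it was at the start of the episode above 0.015 m or angle between mug's own z axis and vertical above 0.2 rad).
It also fails if it takes over 67 s, if anything falls off the work surface, if the arm or the gripper's body presses on something with over 40 N, if the wrist force passes 120 N, or if a joint passes its speed limit or range.

## Working session

There is one attempt and no reset: what is moved stays moved. The work goes in short steps, Python scripts to look and compute and a tool call to move; the robot and the scene stay as the last step left them, time stands still between calls to the robot, and variables do not carry over. Pictures are saved under pics/ and viewed, about 8 in all and at most 12, crops included, and the job is handed in when it is done.

Besides the shell and the picture viewer there is one more tool, called after "Call:" by a JSON object that holds its "op" and its "data", one argument or row to a line. move_arm: Moves the arm, as the interface text tells. Its arguments: {"type":"object","properties":{"commands":{"type":"array"},"jaw":{"type":"number"}},"required":["commands"]}

```bash
ls; mkdir -p pics; cat > h.py <<'E'
import numpy as np, cv2
from plant import get_obs, snapshot, calibration, close_job, ctrl
from scipy.spatial.transform import Rotation as R
def tool():
    o=get_obs(); T=np.eye(4); T[:3,:3]=R.from_euler('xyz',o['orientation'],degrees=True).as_matrix(); T[:3,3]=o['tool_pos']; return T
def shot(n):
    T=calibration(n).get('T') if n!='wrist' else tool()@calibration(n)['tool_from_camera']
    p,d=snapshot(n); return p,d,np.array(T)
def cloud(n,d,T):
    c=calibration(n);K=np.array(c['mtx']);v,u=np.mgrid[:384,:512]
    s=und(c,np.stack([u,v],-1).reshape(-1,2)).reshape(384,512,2)
    P=np.stack([s[...,0]*d,-s[...,1]*d,-d],-1); return P@T[:3,:3].T+T[:3,3]
def und(c,uv):
    K=np.array(c['mtx']);uv=np.asarray(uv,float)
    return cv2.undistortPoints(uv.reshape(-1,1,2),K,np.array([c['k1'],0,0,0.])).reshape(-1,2)
def onplane(n,T,uv,z):
    s=und(calibration(n),uv); r=np.c_[s[:,0],-s[:,1],-np.ones(len(s))]@T[:3,:3].T
    return T[:3,3]+r*((z-T[2,3])/r[:,2:])
def save(name,p,scale=1): cv2.imwrite('pics/'+name,cv2.resize(p[...,::-1],None,fx=scale,fy=scale,interpolation=cv2.INTER_CUBIC))
E
python3 - <<'E'
from h import *
print(get_obs())
for n in('side','top','wrist'):
    c=calibration(n);print(n,{k:np.round(v,3).tolist() for k,v in c.items()})
p,d,T=shot('top');q,e,T2=shot('side');np.savez('a.npz',p=p,d=d,T=T,q=q,e=e,T2=T2)
save('top.png',p,1.5);save('side.png',q,1.5)
E
```

```text
pics
{'clock': 0.0, 'joint_pos': array([ 8.11939988e+01,  2.05905660e+01,  6.33434063e-01, -2.12271988e-02,
       -7.01358467e+01, -1.65069863e+01]), 'qvel': array([-0.05985807, -0.0329842 ,  0.02749194, -0.13975001, -0.11019417,
        0.07404157]), 'tau': array([ 1.12585494e-03, -5.82714951e+01,  2.93047857e+01,  6.99664369e+00,
        6.93904716e-03, -1.66024356e-04]), 'tool_pos': array([0.28841144, 0.60973209, 0.22562644]), 'orientation': array([   4.39561151,   89.90490338, -110.924605  ]), 'force': array([-0.34890079, -0.2397753 , -0.07591952]), 'moment': array([ 0.02537467,  0.01403223, -0.04911119]), 'opening': 0.08739470411497263}
side {'mtx': [[351.165, 0.0, 251.96], [0.0, 351.165, 190.038], [0.0, 0.0, 1.0]], 'k1': 0.022, 'T': [[0.676, 0.409, -0.613, 0.018], [-0.736, 0.348, -0.58, -0.44], [-0.024, 0.844, 0.536, 0.529], [0.0, 0.0, 0.0, 1.0]]}
top {'mtx': [[351.714, 0.0, 259.123], [0.0, 351.714, 189.904], [0.0, 0.0, 1.0]], 'k1': -0.014, 'T': [[-0.011, 0.992, -0.125, 0.382], [-1.0, -0.012, -0.01, 0.03], [-0.011, 0.125, 0.992, 1.117], [0.0, 0.0, 0.0, 1.0]]}
wrist {'mtx': [[331.378, 0.0, 251.02], [0.0, 331.378, 193.705], [0.0, 0.0, 1.0]], 'k1': -0.043, 'tool_from_camera': [[-0.0, 0.243, -0.97, -0.158], [-0.002, 0.97, 0.243, 0.065], [1.0, 0.002, 0.0, 0.001], [0.0, 0.0, 0.0, 1.0]]}
```

View pics/top.png

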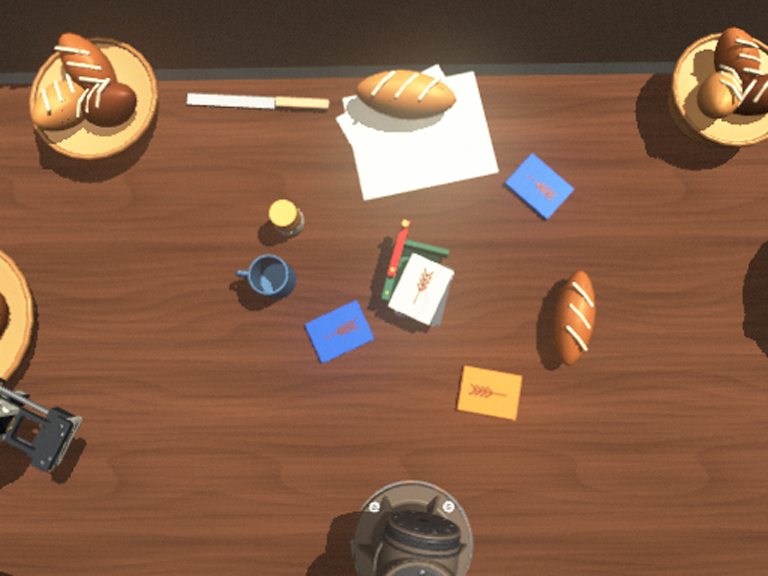

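View pics/side.png

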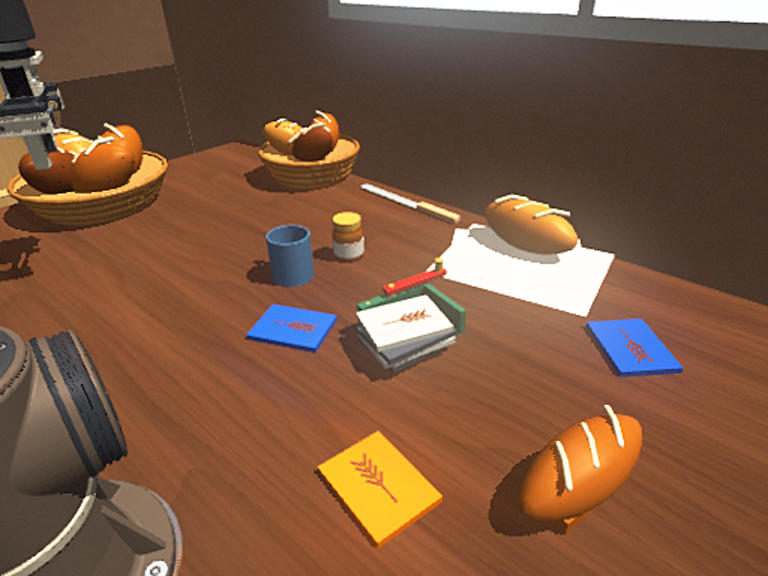

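The candidates for the board4 stack in the top view (1.5x pixels) are:
- The white board with the wheat mark, in the green caddy, at (421,288).
- Blue look-alikes at (539,186) and (339,331).
- An orange look-alike at (490,392).

I choose the white one in the green caddy. The red keeper is at (397,250), its peg at (405,223), the mug at (270,275), the jam at (284,217), and the loaf is either the top one at (406,94) or the right one at (575,317).

```bash
python3 - <<'E'
from h import *
a=np.load('a.npz');p,d,T=a['p'],a['d'],a['T']
W=cloud('top',d,T);hsv=cv2.cvtColor(p,cv2.COLOR_RGB2HSV)
H,S,V=[hsv[...,i].astype(int) for i in range(3)]
roi=np.zeros(H.shape,bool);roi[135:235,245:310]=1
def show(n,m):
    P=W[m];print(n,m.sum(),'med',np.round(np.median(P,0),4),'min',P.min(0).round(3),'max',P.max(0).round(3));return P
g=roi&(H>45)&(H<90)&(S>80); P=show('green',g)
t=g&(abs(W[...,2]-.058)<.006);P=show('greentop',t)
for n,m in(('far',t),):
    pass
r=roi&((H<6)|(H>174))&(S>150); show('red',r); 
c=cv2.minAreaRect(np.argwhere(r)[:,::-1].astype(np.float32));b=cv2.boxPoints(c);print('bar px',c,onplane('top',T,b,.073).round(4).tolist())
y=roi&(H>12)&(H<32)&(S>100)&(V>120)&(W[...,2]>.06); show('brass',y)
w=roi&(S<60)&(V>150)&(W[...,2]>.04); show('white',w)
c=cv2.minAreaRect(np.argwhere(w)[:,::-1].astype(np.float32));b=cv2.boxPoints(c);print('board4',onplane('top',T,b,.056).round(4).tolist(), onplane('top',T,[c[0]],.056))
for n,s in(('mug',np.s_[165:205,155:200]),('jam',np.s_[130:160,175:205]),('loafR',np.s_[175:250,365:402]),('loafT',np.s_[40:85,230:310])):
    Q=W[s].reshape(-1,3);Q=Q[Q[:,2]>.045];print(n,Q.min(0).round(3),Q.max(0).round(3))
# green px
crop=p[140:230,245:315].copy();save('crop.png',crop,8)
E
```

```text
return _methods._mean(a, axis=axis, dtype=dtype,
  ret = um.true_divide(
Traceback (most recent call last):
ValueError: zero-size array to reduction operation minimum which has no identity
```

```bash
cat > m.py <<'E'
from h import *
a=np.load('a.npz');p,d,T=a['p'],a['d'],a['T']
W=cloud('top',d,T);hsv=cv2.cvtColor(p,cv2.COLOR_RGB2HSV)
H,S,V=[hsv[...,i].astype(int) for i in range(3)]
roi=np.zeros(H.shape,bool);roi[135:235,245:310]=1
print('depth zero frac',(d==0).mean(),'table z',np.median(W[300:330,150:220].reshape(-1,3),0),hsv[196,257],hsv[164,282])
def show(n,m):
    P=W[m];
    if len(P): print(n,m.sum(),'med',np.round(np.median(P,0),4),'min',P.min(0).round(3),'max',P.max(0).round(3))
    else: print(n,'none')
g=roi&(H>45)&(H<95)&(S>80); show('green',g); print(np.percentile(W[g][:,2],[5,25,50,75,95]))
for z0 in(.056,.060): show('gtop',g&(abs(W[...,2]-z0)<.003))
r=roi&((H<6)|(H>174))&(S>150); show('red',r)
c=cv2.minAreaRect(np.argwhere(r)[:,::-1].astype(np.float32));b=cv2.boxPoints(c);print('bar px',c,onplane('top',T,b,.073).round(4).tolist())
y=roi&(H>8)&(H<35)&(S>100)&(V>120)&(W[...,2]>.06); show('brass',y)
w=roi&(S<60)&(V>150); show('white',w)
c=cv2.minAreaRect(np.argwhere(w)[:,::-1].astype(np.float32));b=cv2.boxPoints(c);print('board4',c,onplane('top',T,b,.056).round(4).tolist(), onplane('top',T,[c[0]],.056))
for n,s in(('mug',np.s_[165:205,155:200]),('jam',np.s_[130:160,175:205]),('loafR',np.s_[175:250,365:402]),('loafT',np.s_[40:85,230:310])):
    Q=W[s].reshape(-1,3);Q=Q[Q[:,2]>.045];print(n,Q.min(0).round(3),Q.max(0).round(3))
save('crop.png',p[140:230,245:315],6)
E
python3 m.py
```

```text
depth zero frac 0.0040435791015625 table z [ 0.14011767  0.27389505 -0.00031703] [ 56  65 177] [ 65  70 174]
green noneTraceback (most recent call last):
  File "m.py", line 11, in <module>
    g=roi&(H>45)&(H<95)&(S>80); show('green',g); print(np.percentile(W[g][:,2],[5,25,50,75,95]))
                                                       ~~~~~~~~~~~~~^^^^^^^^^^^^^^^^^^^^^^^^^^^
    return _quantile_unchecked(
        a, q, axis, out, overwrite_input, method, keepdims, weights)
    return _ureduce(a,
                    func=_quantile_ureduce_func,
    ...<5 lines>...
                    overwrite_input=overwrite_input,
                    method=method)
    r = func(a, **kwargs)
    result = _quantile(arr,
                       quantiles=q,
    ...<2 lines>...
                       out=out,
                       weights=wgt)
    slices_having_nans = np.isnan(arr[-1, ...])
                                  ~~~^^^^^^^^^
IndexError: index -1 is out of bounds for axis 0 with size 0
```

```bash
python3 - <<'E'
from h import *
p=np.load('a.npz')['p'];hsv=cv2.cvtColor(p,cv2.COLOR_RGB2HSV)
for v,u in((196,257),(164,282),(197,258),(170,265),(185,275),(331//1.5,339//1.5)):
    v,u=int(v),int(u);print(v,u,p[v,u],hsv[v,u])
save('crop.png',p[135:235,245:315],6)
E
```

```text
196 257 [138 177 132] [ 56  65 177]
164 282 [126 174 134] [ 65  70 174]
197 258 [120 171 131] [ 66  76 171]
170 265 [253 107  95] [  2 159 253]
185 275 [254 253 249] [ 24   5 254]
220 226 [163 115 129] [171  75 163]
```

View pics/crop.png

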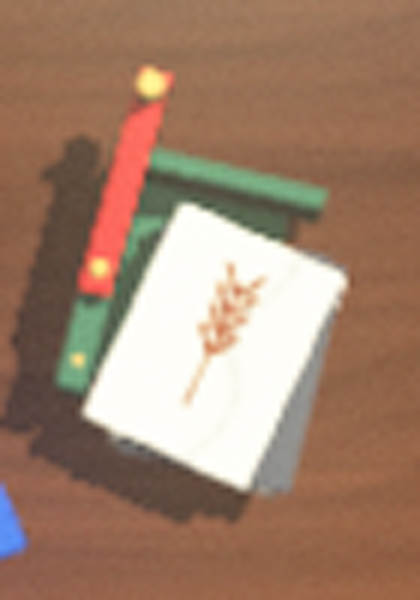

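The crop shows the white wheat board in the green caddy's open corner. It also shows the keeper's peg at crop (152,82), its pivot at (100,267), the far fence running from (150,160) to (325,200), and the left fence's end at (70,385). The choice is confirmed.

```bash
cat > m.py <<'E'
from h import *
a=np.load('a.npz');p,d,T=a['p'],a['d'],a['T']
W=cloud('top',d,T);f=p.astype(int);hsv=cv2.cvtColor(p,cv2.COLOR_RGB2HSV)
H,S,V=[hsv[...,i].astype(int) for i in range(3)]
roi=np.zeros(H.shape,bool);roi[135:235,248:310]=1
g=roi&(f[...,1]>f[...,0]+20)&(f[...,1]>f[...,2]+15)
t=g&(abs(W[...,2]-.058)<.006);P=W[t];print('fence tops',t.sum(),'z',np.median(P[:,2]))
n,lab,st,cc=cv2.connectedComponentsWithStats(t.astype(np.uint8))
for i in range(1,n):
    if st[i,4]<15: continue
    m=lab==i;c=cv2.minAreaRect(np.argwhere(m)[:,::-1].astype(np.float32));b=cv2.boxPoints(c)
    print('comp',st[i],np.round(c[0],1),np.round(c[1],1),c[2],'\n',onplane('top',T,b,.058)[:,:2].round(4).tolist(),'mean',W[m].mean(0).round(4))
r=roi&((H<8)|(H>172))&(S>120)&(W[...,2]>.06)
c=cv2.minAreaRect(np.argwhere(r)[:,::-1].astype(np.float32));b=cv2.boxPoints(c);print('bar',r.sum(),c,onplane('top',T,b,.073)[:,:2].round(4).tolist())
y=roi&(H>12)&(H<40)&(S>60)&(V>120)&(W[...,2]>.065)
n,lab,st,cc=cv2.connectedComponentsWithStats(y.astype(np.uint8))
for i in range(1,n): print('brass',st[i],cc[i],W[lab==i].mean(0).round(4))
print('peg',onplane('top',T,[[245+152/6-.5,135+82/6-.5]],.093),'pivot',onplane('top',T,[[245+100/6-.5,135+267/6-.5]],.074))
w=roi&(S<40)&(V>200)
c=cv2.minAreaRect(np.argwhere(w)[:,::-1].astype(np.float32));b=cv2.boxPoints(c);print('board4',w.sum(),c,onplane('top',T,b,.056)[:,:2].round(4).tolist(), onplane('top',T,[c[0]],.056))
for n,s in(('mug',np.s_[165:205,155:200]),('jam',np.s_[130:160,175:205]),('loafR',np.s_[175:250,365:402]),('loafT',np.s_[40:85,230:310])):
    Q=W[s].reshape(-1,3);Q=Q[Q[:,2]>.045];print(n,Q.min(0).round(3),Q.max(0).round(3))
E
python3 m.py
```

```text
fence tops 159 z 0.05751966698557576
comp [270 160  29   9  86] [284.1 164.3] [28.9  2.9] 14.03624439239502 
 [[0.6013, 0.0069], [0.6101, 0.0046], [0.5872, -0.0807], [0.5785, -0.0783]] mean [ 0.5944 -0.0371  0.0573]
comp [255 185   8  15  73] [258.4 191.7] [ 5.1 14.8] 14.03624439239502 
 [[0.4907, 0.0555], [0.5344, 0.0442], [0.5304, 0.0292], [0.4867, 0.0406]] mean [0.5103 0.0422 0.0575]
bar 169 ((265.53314208984375, 164.71929931640625), (5.576204299926758, 38.196998596191406), 16.189205169677734) [[0.5373, 0.0446], [0.6496, 0.0111], [0.6446, -0.0051], [0.5324, 0.0286]]
brass [268 146   5   6  23] [269.7826087 148.7826087] [0.6357 0.0067 0.0891]
brass [260 178   3   3   8] [261.125 179.125] [0.5465 0.0337 0.0743]
peg [[0.63659733 0.00663199 0.093     ]] pivot [[0.54696187 0.03359442 0.074     ]]
board4 1118 ((280.15606689453125, 191.9951171875), (30.451560974121094, 39.950218200683594), 24.775142669677734) [[0.4741, 0.0442], [0.585, -0.0082], [0.5444, -0.0918], [0.4346, -0.0386]] [[ 0.50914587 -0.0235457   0.056     ]]
mug [0.382 0.03  0.045] [0.578 0.352 1.117]
jam [0.382 0.03  0.045] [0.69  0.278 1.117]
loafR [ 0.355 -0.375  0.045] [0.543 0.03  1.117]
loafT [ 0.382 -0.108  0.045] [0.974 0.107 1.117]
```

```bash
cat >> h.py <<'E'
O=np.array([.5335,-.0177]);YAW=np.radians(-15)
def cad(P): # world xy -> caddy
    c,s=np.cos(YAW),np.sin(YAW);return (np.asarray(P)[...,:2]-O)@np.array([[c,-s],[s,c]])
def wld(x,y):
    c,s=np.cos(YAW),np.sin(YAW);return O+np.array([c*x-s*y,s*x+c*y])
def plan(x,y,z,zdir=None):
    """caddy xy target (m), tool height, tool z direction in caddy deg"""
    T=tool();o=get_obs()
    zy=np.degrees(np.arctan2(T[1,2],T[0,2])-YAW)
    out='now cad %s z %.4f zdir %.1f F %s j %s'%(cad(T[:3,3]).round(4),T[2,3],zy,o['force'].round(1),o['joint_pos'].round(0))
    D=np.r_[wld(x,y),z]-T[:3,3];print(out,'shift cm (tool x,y,z):',(T[:3,:3].T@D*100).round(2))
    if zdir is not None: print('spin rad',round(-np.radians((zdir-zy+180)%360-180),3))
E
python3 - <<'E'
from h import *
plan(-.13,-.02,.226,90)
T=tool();print(T.round(3))
a=np.load('a.npz');d=a['d'];W=cloud('top',d,a['T']);W[d==0]=np.nan
for n,s in(('mug',np.s_[165:205,155:200]),('jam',np.s_[130:160,175:205]),('loafR',np.s_[175:250,365:402]),('loafT',np.s_[40:85,230:310])):
    Q=W[s].reshape(-1,3);Q=Q[Q[:,2]>.045];print(n,Q.min(0).round(3),Q.max(0).round(3),'cad',cad(Q).min(0).round(3),cad(Q).max(0).round(3))
E
```

```text
now cad [-0.3991  0.5427] z 0.2257 zdir -100.3 F [-0.4 -0.8  0.6] j [ 81.  21.   1.  -0. -70. -17.] shift cm (tool x,y,z): [5.000e-02 3.655e+01 5.054e+01]
spin rad 2.962
[[-0.001  0.904 -0.428  0.288]
 [-0.001 -0.428 -0.904  0.61 ]
 [-1.     0.     0.001  0.226]
 [ 0.     0.     0.     1.   ]]
mug [0.499 0.238 0.045] [0.578 0.352 0.094] cad [-0.112  0.247] [-0.033  0.36 ]
jam [0.633 0.222 0.045] [0.69  0.278 0.09 ] cad [0.026 0.263] [0.084 0.321]
loafR [ 0.355 -0.375  0.045] [ 0.543 -0.292  0.084] cad [-0.095 -0.363] [ 0.096 -0.286]
loafT [ 0.876 -0.108  0.045] [0.974 0.107 0.101] cad [0.325 0.011] [0.424 0.226]
```

Call:
{"op": "move_arm", "data": {
  "commands": [
    [[0,2.6,3.6,0],[0,2.6,3.6,0],[0,2.6,3.6,0],[0,2.6,3.6,0],[0,2.6,3.6,0],[0,2.6,3.6,0],[0,2.6,3.6,0],[0,2.6,3.6,0]]
  ],
  "jaw": 4
}}

```text
clock: 0.9
tool_pos: [0.3533, 0.2589, 0.2264]
orientation: [-28.4, 90.0, -143.6]
force: [1.8, 0.1, 0.6]
opening: 0.0407
```

Call:
{"op": "move_arm", "data": {
  "commands": [
    [[0,2.6,3.6,0],[0,2.6,3.6,0],[0,2.6,3.6,0],[0,2.6,3.6,0],[0,2.6,3.6,0],[0,2.6,3.6,0],[0,0,0,-0.14],[0,0,0,-0.04]]
  ]
}}

```text
clock: 1.7
tool_pos: [0.4019, -0.0029, 0.2263]
orientation: [-65.1, 90.0, -170.0]
force: [-0.9, -0.7, -0.2]
opening: 0.0398
```

```bash
cat > w.py <<'E'
from h import *
import sys
p,d,T=shot('wrist');np.savez(sys.argv[1]+'.npz',p=p,d=d,T=T);save(sys.argv[1]+'.png',p,1.5)
W=cloud('wrist',d,T);W[d==0]=np.nan;f=p.astype(int)
g=(f[...,1]>f[...,0]+15)&(f[...,1]>f[...,2]+10)&(abs(W[...,2]-.058)<.005)
n,lab,st,cc=cv2.connectedComponentsWithStats(g.astype(np.uint8))
for i in range(1,n):
    if st[i,4]>60:
        b=cv2.boxPoints(cv2.minAreaRect(np.argwhere(lab==i)[:,::-1].astype(np.float32)));q=onplane('wrist',T,b,.058)
        e=max([q[1]-q[0],q[2]-q[1]],key=np.linalg.norm)
        print('fence',st[i].tolist(),'z',np.median(W[lab==i][:,2]).round(4),'cad box',cad(q).round(4).tolist(),'dir world',np.degrees(np.arctan2(e[1],e[0])).round(2))
E
python3 w.py w1; python3 -c "
from h import *
plan(-.13,-.02,.226,-90)"
```

```text
fence [165, 25, 21, 81, 969] z 0.0581 cad box [[0.0102, 0.0599], [0.0108, 0.043], [-0.0603, 0.0421], [-0.061, 0.0599]] dir world 165.68
now cad [-0.1311 -0.0192] z 0.2263 zdir -89.9 F [-0.7 -0.3  0.2] j [ 28.  -7. -31.  -0. -66.  47.] shift cm (tool x,y,z): [0.03 0.11 0.08]
spin rad 0.002
```

View pics/w1.png

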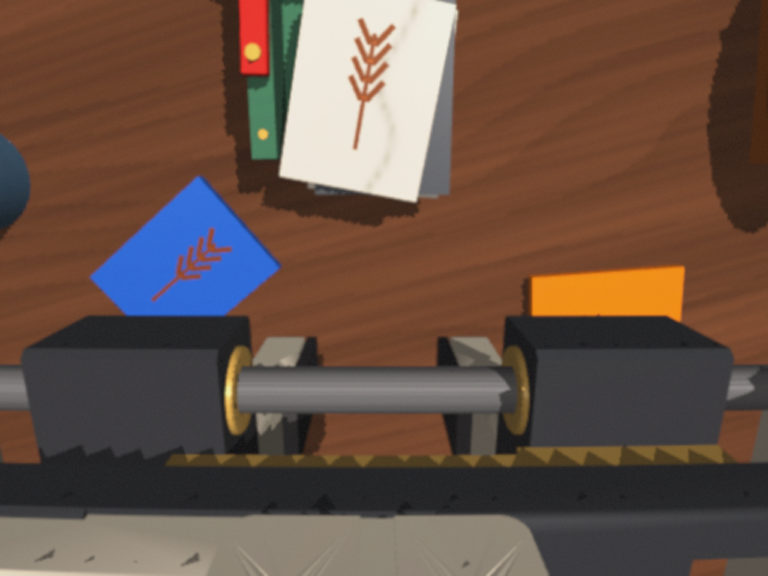

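```bash
sed -i 's/^O=.*/O=np.array([.5330,-.0190]);YAW=np.radians(-14.5)/' h.py; python3 - <<'E'
from h import *
a=np.load('w1.npz');T=a['T'];k=lambda L:np.array(L)/1.5
f=lambda L,z:(cad(onplane('wrist',T,k(L),z))*1000).round(1).tolist()
print('blue',f([[198,176],[281,267],[90,278]],.01));print('orange',f([[530,277],[684,267]],.01))
print('b4',f([[303,0],[457,8],[417,202],[280,177]],.056));print('pivot',f([[252,51]],.074),'fence end',f([[252,159],[278,158]],.058))
print('lower right dark',f([[449,193],[457,20]],.046),f([[449,193],[457,20]],.026))
W=cloud('wrist',a['d'],T);print('blue z',W[165,120],'orange z',W[193,400])
E
```

```text
blue [[-71.2, 113.6], [-140.5, 55.6], [-147.6, 206.7]]
orange [[-150.2, -136.7], [-143.3, -258.0]]
b4 [[32.7, 24.8], [27.3, -68.1], [-88.9, -44.8], [-72.0, 44.0]]
pivot [[0.5, 53.2]] fence end [[-60.4, 60.9], [-60.1, 44.3]]
lower right dark [[-83.8, -67.0], [23.2, -69.8]] [[-84.9, -69.9], [28.5, -72.8]]
blue z [0.44567916 0.1406728  0.00941747] orange z [ 0.32933139 -0.16514309  0.01065336]
```

Call:
{"op": "move_arm", "data": {
  "commands": [
    [[4,0.1,0,0],[4,0,0,0],[4,0,0,0],[4,0,0,0],[4,0,0,0],[1.6,0,0,0],[0,0,0,0]]
  ]
}}

```text
clock: 2.45
tool_pos: [0.4012, -0.002, 0.0084]
orientation: [-48.5, 89.7, -153.5]
force: [0.8, -0.1, 0.6]
opening: 0.0399
```

```bash
python3 -c "
from h import *
plan(-.0695,-.02,.010,-90)"
```

```text
now cad [-0.1318 -0.0166] z 0.0084 zdir -90.5 F [ 0.8 -0.1  0.6] j [ 28.  12. -48.  -0. -30.  47.] shift cm (tool x,y,z): [-0.18  6.24  0.28]
spin rad -0.009
```

Call:
{"op": "move_arm", "data": {
  "commands": [
    [[0,0.8,0.1,0],[0,0.8,0.1,0],[0,0.6,0.1,0],[0,0.5,0,0],[0,0.5,0,0],[0,0.5,0,0],[0,0.5,0,0],[0,0.5,0,0]]
  ]
}}

```text
clock: 3.25
tool_pos: [0.4471, -0.0168, 0.0103]
orientation: [-61.1, 89.9, -166.1]
force: [-4.8, 1.7, 1.2]
opening: 0.0403
```

Call:
{"op": "move_arm", "data": {
  "commands": [
    [[0,0.4,0,0],[0,0.4,0,0],[0,0.3,0,0],[0,0.2,0,0],[0,0,0,0]]
  ]
}}

```text
clock: 3.75
tool_pos: [0.4574, -0.0205, 0.0096]
orientation: [-63.4, 89.7, -168.5]
force: [-10.4, 3.1, 2.6]
opening: 0.0399
```

```bash
python3 w.py w2; python3 -c "
from h import *
plan(-.0695,-.02,.010,-90)"
```

```text
fence [5, 0, 66, 229, 6761] z 0.0579 cad box [[0.0263, 0.0597], [0.0275, 0.0417], [-0.0443, 0.0421], [-0.0469, 0.0628]] dir world 165.21
now cad [-0.0728 -0.0203] z 0.0096 zdir -90.5 F [-10.    3.4   2.4] j [ 22.  16. -41.  -0. -33.  53.] shift cm (tool x,y,z): [-0.04  0.33 -0.04]
spin rad -0.009
```

View pics/w2.png

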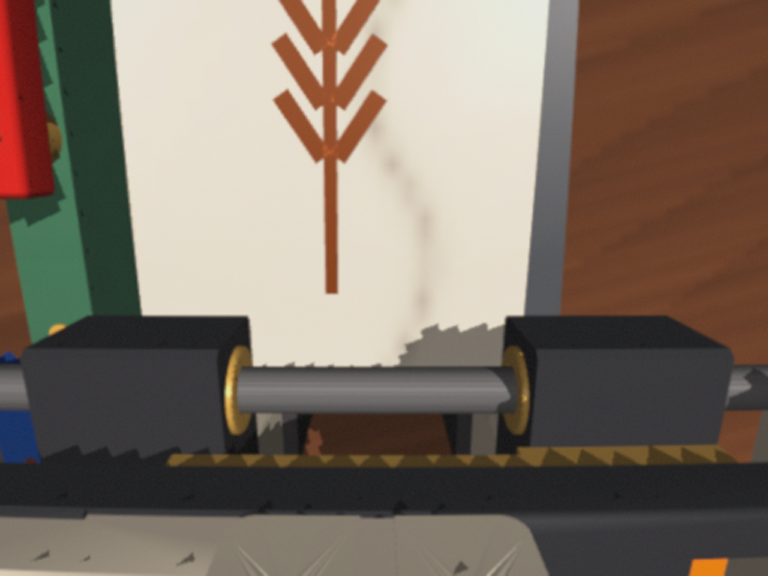

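The boards are now aligned with the fingers. I'll keep pushing until they reach the fence.

Call:
{"op": "move_arm", "data": {
  "commands": [
    [[0,0.1,0,0],[0,0.1,0,0],[0,0.1,0,0],[0,0,0,0]]
  ]
}}

```text
clock: 4.2
tool_pos: [0.458, -0.0214, 0.0091]
orientation: [-65.0, 89.5, -170.1]
force: [-16.0, 7.7, 4.9]
opening: 0.0402
```

```bash
python3 -c "
from h import *
plan(-.0695,-.02,.010,-90)"
```

```text
now cad [-0.072  -0.0211] z 0.0091 zdir -90.6 F [-16.    7.7   4.9] j [ 22.  16. -41.  -0. -33.  53.] shift cm (tool x,y,z): [-0.09  0.25 -0.11]
spin rad -0.01
```

Call:
{"op": "move_arm", "data": {
  "commands": [
    [[0,0.2,0,0],[0,0.1,0,0],[0,0,0,0],[0,-1.5,0,0],[0,-2,0,0],[-2.5,0,0,-0.14],[-3.5,0,0,-0.14],[-3,0,0,-0.14]]
  ]
}}

```text
clock: 5.0
tool_pos: [0.4335, -0.0119, 0.1024]
orientation: [86.5, 89.9, 5.9]
force: [1.3, 1.2, 0.3]
opening: 0.04
```

Call:
{"op": "move_arm", "data": {
  "commands": [
    [[0,0,0,-0.145],[0,0,0,-0.145],[0,0,0,-0.145],[0,0,0,-0.145],[0,0,0,-0.145],[0,0,0,-0.145],[0,0,0,-0.145],[0,0,0,-0.145]]
  ],
  "jaw": 6
}}

```text
clock: 5.8
tool_pos: [0.4336, -0.012, 0.101]
orientation: [27.0, 89.9, 12.9]
force: [0.2, -0.2, 0.4]
opening: 0.06
```

```bash
python3 -c "
from h import *
plan(0,-.125,.010,0)"
```

```text
now cad [-0.098  -0.0181] z 0.1010 zdir 0.4 F [ 0.2 -0.2  0.4] j [ 25.   5. -39.   0. -46. 141.] shift cm (tool x,y,z): [  9.11 -10.77   9.71]
spin rad 0.007
```

Call:
{"op": "move_arm", "data": {
  "commands": [
    [[0,-3,2.5,0],[0,-3,2.5,0],[0,-3,2.5,0],[0,-1.8,2.2,0],[3,0,0,0],[3,0,0,0],[3,0,0,0],[0,0,0,0]]
  ]
}}

```text
clock: 6.6
tool_pos: [0.4975, -0.1414, 0.0074]
orientation: [-161.6, 89.7, -176.1]
force: [-1.1, -0.3, 0.1]
opening: 0.0598
```

```bash
python3 -c "
from h import *
plan(0,-.057,.010,0)"; python3 w.py w3
```

```text
now cad [-0.0037 -0.1274] z 0.0074 zdir -0.0 F [-1.1 -0.3  0.1] j [  6.  21. -34.  -0. -36. 160.] shift cm (tool x,y,z): [-0.27  7.04  0.37]
spin rad -0.0
fence [452, 0, 42, 70, 2228] z 0.0582 cad box [[0.0591, -0.0497], [0.0595, -0.0288], [0.0698, -0.0297], [0.0697, -0.0507]] dir world 74.28
```

View pics/w3.png

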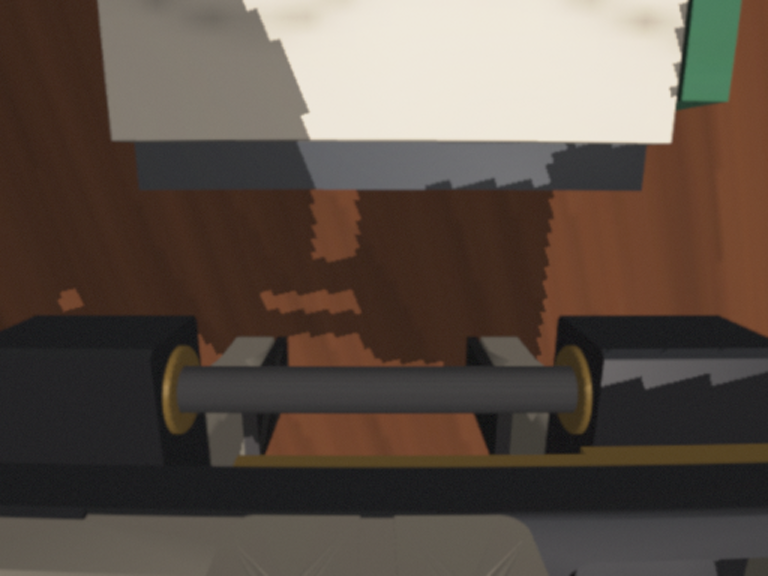

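The boards lie flush with the far fence, whose top right corner is at (735,100), and the stack's right edge is parallel to it. Next is the push towards +y.

Call:
{"op": "move_arm", "data": {
  "commands": [
    [[-0.2,1,0.1,0],[0,1,0.1,0],[0,0.8,0.1,0],[0,0.6,0,0],[0,0.6,0,0],[0,0.6,0,0],[0,0.6,0,0],[0,0.5,0,0]]
  ]
}}

```text
clock: 7.45
tool_pos: [0.516, -0.0866, 0.0125]
orientation: [-135.9, 89.9, -150.4]
force: [-0.8, -4.7, 2.1]
opening: 0.0601
```

Call:
{"op": "move_arm", "data": {
  "commands": [
    [[0,0.4,0,0],[0,0.3,0,0],[0,0.3,0,0],[0,0.2,0,0],[0,0.2,0,0],[0,0,0,0]]
  ]
}}

```text
clock: 8.05
tool_pos: [0.5197, -0.073, 0.0125]
orientation: [-161.1, 90.0, -175.6]
force: [-1.5, -3.9, 1.4]
opening: 0.06
```

```bash
python3 -c "
from h import *
plan(0,-.057,.010,0)"
```

```text
now cad [ 0.0007 -0.0556] z 0.0125 zdir 0.0 F [-1.5 -3.9  1.4] j [ 13.  21. -33.  -0. -37. 152.] shift cm (tool x,y,z): [ 0.25 -0.14 -0.07]
spin rad 0.001
```

Call:
{"op": "move_arm", "data": {
  "commands": [
    [[0.2,0.1,0,0],[0,0.1,0,0],[0,0.1,0,0],[0,0.1,0,0],[0,0.1,0,0],[0,0,0,0]]
  ]
}}

```text
clock: 8.65
tool_pos: [0.5192, -0.0725, 0.0105]
orientation: [-119.2, 89.7, -133.8]
force: [-0.1, -35.1, 4.0]
opening: 0.0599
```

```bash
python3 -c "
from h import *
plan(0,-.057,.010,0)"
```

```text
now cad [ 0.     -0.0552] z 0.0105 zdir -0.1 F [ -0.1 -35.1   4. ] j [ 14.  21. -33.   0. -37. 152.] shift cm (tool x,y,z): [ 0.05 -0.18 -0.  ]
spin rad -0.002
```

Call:
{"op": "move_arm", "data": {
  "commands": [
    [[0,-1.5,0,0],[0,-2.5,0,0],[-3,0,0,0.14],[-4,0,0,0.145],[-4,0,0,0.145],[0,0,0,0.145],[0,0,0,0.145],[0,0,0,0.145]]
  ]
}}

```text
clock: 9.45
tool_pos: [0.5119, -0.1063, 0.1211]
orientation: [91.4, 89.8, 27.0]
force: [-0.2, -0.9, -0.2]
opening: 0.0602
```

Call:
{"op": "move_arm", "data": {
  "commands": [
    [[0,0,0,0.145],[0,0,0,0.145],[0,0,0,0.145],[0,0,0,0.145],[0,0,0,0.13],[0,0,0,0.14],[0,0,0,0],[0,0,0,0]]
  ],
  "jaw": 4
}}

```text
clock: 10.25
tool_pos: [0.5115, -0.1066, 0.1206]
orientation: [145.8, 89.9, 33.3]
force: [-0.4, 0.5, 0.5]
opening: 0.0403
```

```bash
python3 -c "
from h import *
plan(-.11,-.003,.010,-90)"; python3 w.py w4
```

```text
now cad [ 0.0011 -0.0902] z 0.1206 zdir -98.0 F [-0.4  0.5  0.5] j [ 10.  12. -27.  -0. -51.  58.] shift cm (tool x,y,z): [ 11.06 -12.22  -7.08]
spin rad -0.139
fence [36, 117, 142, 95, 2381] z 0.0582 cad box [[0.0701, 0.0465], [0.078, -0.0498], [0.0281, -0.0528], [0.0176, 0.0485]] dir world -99.8
```

View pics/w4.png

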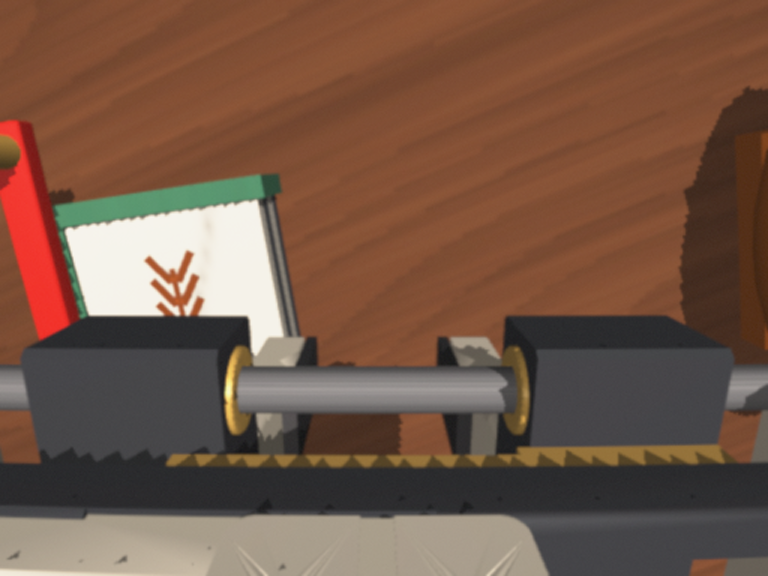

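The stack now looks square against both fences: its far edge meets the fence at (170,205) and its edges line up. One more tap towards +x will seat it.

Call:
{"op": "move_arm", "data": {
  "commands": [
    [[0,0,0,-0.139],[0,-2.8,-2.2,0],[0,-2.8,-2.2,0],[0,-2.8,-2.2,0],[0,-2.7,-2.1,0],[4,0,0,0],[4,0,0,0],[3,0,0,0]]
  ]
}}

```text
clock: 11.1
tool_pos: [0.4257, 0.006, 0.0094]
orientation: [144.0, 89.9, 39.5]
force: [0.7, 0.4, -0.4]
opening: 0.0398
```

Call:
{"op": "move_arm", "data": {
  "commands": [
    [[0,0.8,0,0],[0,0.8,0,0],[0,0.8,0,0],[0,0.5,0,0],[0,0.4,0,0],[0,0.3,0,0],[0,0.2,0,0],[0,0,0,0]]
  ]
}}

```text
clock: 11.9
tool_pos: [0.4628, -0.0043, 0.0107]
orientation: [157.4, 90.0, 52.6]
force: [0.3, 0.9, 0.6]
opening: 0.0401
```

```bash
python3 -c "
from h import *
plan(-.070,-.003,.010,-90)"
```

```text
now cad [-0.0717 -0.0034] z 0.0107 zdir -90.3 F [0.3 0.9 0.6] j [ 24.  16. -41.  -0. -33.  51.] shift cm (tool x,y,z): [ 0.07  0.17 -0.04]
spin rad -0.005
```

Call:
{"op": "move_arm", "data": {
  "commands": [
    [[0,0.1,0,0],[0,0.1,0,0],[0,0.1,0,0],[0,0.1,0,0],[0,0.1,0,0],[0,0,0,0]]
  ]
}}

```text
clock: 12.5
tool_pos: [0.4624, -0.0061, 0.0093]
orientation: [-65.0, 89.5, -169.8]
force: [-15.5, 9.6, 5.9]
opening: 0.0396
```

```bash
python3 -c "
from h import *
plan(-.070,-.003,.010,-90)"
```

```text
now cad [-0.0715 -0.0052] z 0.0093 zdir -90.3 F [-15.5   9.6   5.9] j [ 24.  17. -40.  -0. -34.  52.] shift cm (tool x,y,z): [-0.07  0.15 -0.22]
spin rad -0.005
```

Call:
{"op": "move_arm", "data": {
  "commands": [
    [[0,-1.5,0,0],[0,-2.5,0,0],[-4,0,0,0],[-4.5,0,0,0],[-4.5,0,0,0],[-4.5,0,0,0],[-3.5,-1.5,1,0],[0,0,0,0]]
  ]
}}

```text
clock: 13.3
tool_pos: [0.4131, -0.0008, 0.2256]
orientation: [124.8, 89.5, 20.1]
force: [0.9, 0.6, 0.5]
opening: 0.0404
```

```bash
python3 -c "
from h import *
plan(-.070,-.003,.010,-90)"; python3 w.py w5
```

```text
now cad [-0.1206 -0.0124] z 0.2256 zdir -90.2 F [0.9 0.6 0.5] j [ 28.  -6. -30.   0. -65.  48.] shift cm (tool x,y,z): [21.6   4.89 -0.85]
spin rad -0.004
fence [173, 48, 18, 70, 850] z 0.0582 cad box [[0.0027, 0.0608], [0.003, 0.0451], [-0.0595, 0.0454], [-0.0599, 0.0617]] dir world 165.21
```

View pics/w5.png

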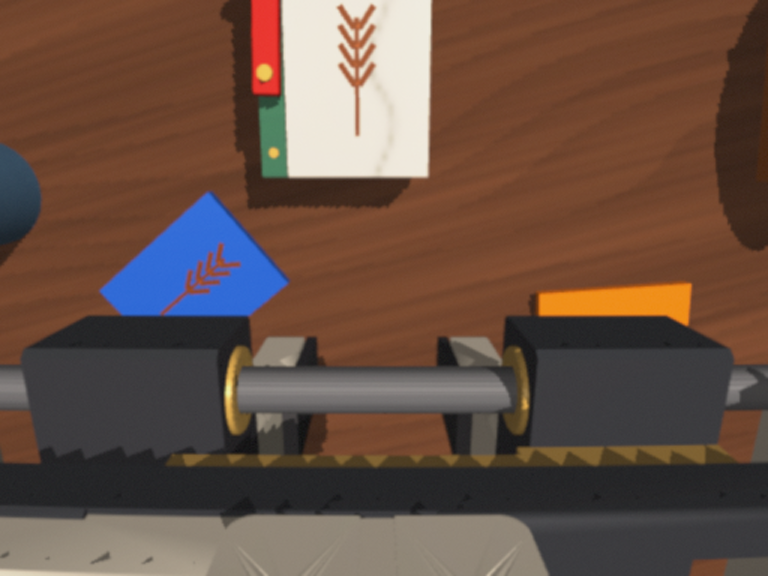

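```bash
python3 - <<'E'
from h import *
a=np.load('w5.npz');T=a['T'];p=a['p']
f=lambda L,z:(cad(onplane('wrist',T,np.array(L)/1.5,z))*1000).round(1).tolist()
print('b4 corners',f([[428.5,177.5],[287,177.5],[432,0]],.056),'fence end',f([[262,178],[287,177]],.058),'pivot',f([[264,72]],.074))
hsv=cv2.cvtColor(p,cv2.COLOR_RGB2HSV);print('column profile below front edge col 240 (V):',hsv[112:128,240,2],'S',hsv[112:128,240,1]);print('right edge row 60:',hsv[60,280:300,2],hsv[60,280:300,1])
t,d,TT=shot('top');W=cloud('top',d,TT);h=cv2.cvtColor(t,cv2.COLOR_RGB2HSV).astype(int)
y=(h[...,0]>12)&(h[...,0]<40)&(h[...,1]>60)&(h[...,2]>120)&(W[...,2]>.08);y[:130]=0;y[190:]=0;y[:,:250]=0;y[:,300:]=0
print('peg cad',cad(W[y].mean(0)),y.sum()); plan(.12,.09,.15,-90)
E
```

```text
b4 corners [[-61.4, -46.0], [-60.9, 45.5], [43.8, -46.5]] fence end [[-61.0, 61.3], [-60.5, 45.1]] pivot [[0.2, 53.2]]
column profile below front edge col 240 (V): [239 239 238 238 235 207 136  79  61  60  61  62  62  64  66  66] S [ 21  21  21  21  23  42  53  87 134 140 130 136 144 131 139 143]
right edge row 60: [239 239 239 240 239 233 189 131 116 115 115 114 114 114 114 114 114 113
 113 113] [ 18  18  18  18  18  23  50  99 149 153 149 154 152 152 152 152 150 153
 156 158]
peg cad [-0.06789609  0.00959062] 178
now cad [-0.1217 -0.0128] z 0.2214 zdir -90.3 F [ 0.2 -0.4 -0.6] j [ 28.  -5. -31.  -0. -64.  48.] shift cm (tool x,y,z): [  7.22  24.11 -10.38]
spin rad -0.005
```

```bash
python3 - <<'E'
from h import *
p,d,T=shot('side');np.savez('s2.npz',p=p,d=d,T=T);W=cloud('side',d,T);C=cad(W);Z=W[...,2]
for k in range(4):
    z0=.016+.01*k;m=(Z>z0+.002)&(Z<z0+.008)
    A=m&(abs(C[...,0])<.05)&(abs(C[...,1]+.045)<.02);B=m&(abs(C[...,1])<.035)&(abs(C[...,0]+.06)<.02)
    print('board',k+1,'y face',A.sum(),(np.percentile(C[A][:,1],[20,50,80])*1000).round(1),'x face',B.sum(),(np.percentile(C[B][:,0],[20,50,80])*1000).round(1))
save('s2.png',p[180:260,220:330],6)
E
```

```text
board 1 y face 70 [-43.6 -43.  -42.3] x face 30 [-61.1 -60.6 -60. ]
board 2 y face 67 [-43.8 -43.2 -42.5] x face 32 [-61.3 -60.8 -60.5]
board 3 y face 71 [-43.7 -43.1 -42.5] x face 34 [-61.  -60.6 -60.2]
board 4 y face 75 [-43.8 -43.3 -42.8] x face 34 [-61.3 -60.6 -60.2]
```

View pics/s2.png

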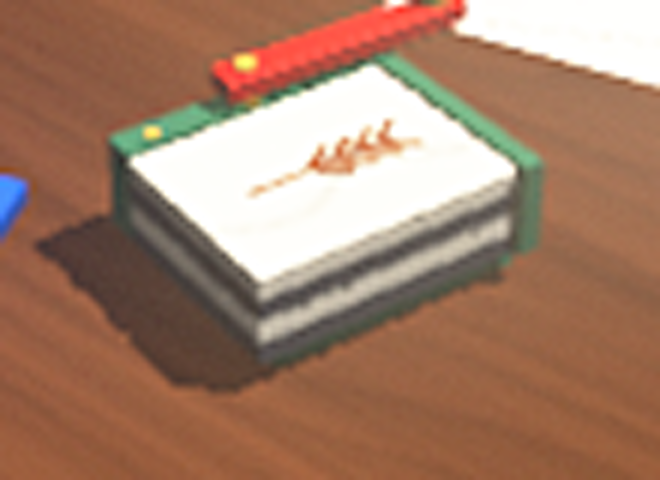

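All four boards' open faces agree to 0.3 mm, and the image shows a flush block. Next is the keeper: fingers closed, swing from behind the peg.

Call:
{"op": "move_arm", "data": {
  "commands": [
    [[0,0,0,-0.145],[0,0,0,-0.145],[0,0,0,-0.145],[0,0,0,-0.145],[0,0,0,-0.145],[0,0,0,-0.145],[0,0,0,-0.145],[0,0,0,-0.145]]
  ],
  "jaw": 0
}}

```text
clock: 14.25
tool_pos: [0.4113, -0.0013, 0.2189]
orientation: [-117.5, 89.8, -155.5]
force: [-0.5, 0.6, -0.8]
opening: 0.0008
```

Call:
{"op": "move_arm", "data": {
  "commands": [
    [[0,0,0,-0.14],[0,0,0,-0.14],[0,0,0,-0.125],[0,1.9,4.3,0],[0,1.9,4.3,0],[0,1.9,4.3,0],[0,1.9,4.3,0],[0,1.9,4.3,0]]
  ]
}}

```text
clock: 15.05
tool_pos: [0.6456, 0.0346, 0.2177]
orientation: [-146.8, 89.8, -162.0]
force: [-0.6, 0.3, 0.9]
opening: 0.0004
```

```bash
python3 -c "
from h import *
plan(.094,.081,.080,0)"; python3 w.py w6
```

```text
now cad [0.0956 0.08  ] z 0.2177 zdir -0.6 F [-0.6  0.3  0.9] j [ 20.  18.  -4.  -0. -68. 145.] shift cm (tool x,y,z): [13.77  0.12 -0.11]
spin rad -0.011
fence [98, 196, 46, 18, 593] z 0.0581 cad box [[-0.0589, 0.0625], [-0.0129, 0.0632], [-0.0141, 0.0459], [-0.0607, 0.0452]] dir world -13.72
fence [155, 196, 72, 5, 194] z 0.0578 cad box [[-0.0008, 0.063], [0.07, 0.0622], [0.0699, 0.0581], [-0.0011, 0.0589]] dir world -15.15
```

View pics/w6.png

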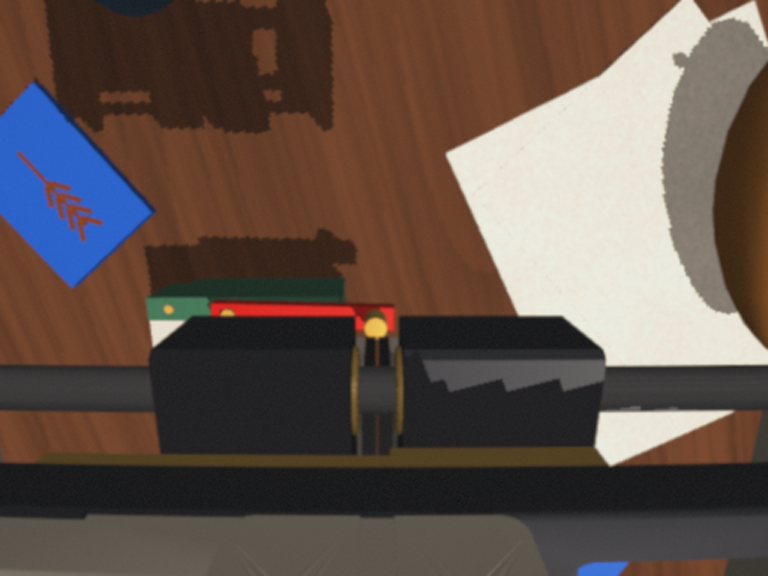

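```bash
python3 - <<'E'
from h import *
a=np.load('w6.npz')
print((cad(onplane('wrist',a['T'],np.array([[376,328],[227,315]])/1.5,.093))*1000).round(1))
E
```

```text
[[94.5 50. ]
 [ 5.5 59.1]]
```

Call:
{"op": "move_arm", "data": {
  "commands": [
    [[4,0,0,0],[4,0.1,0,0],[3,0,0,0],[0,0,0,0]]
  ]
}}

```text
clock: 15.5
tool_pos: [0.6405, 0.0345, 0.1035]
orientation: [-150.2, 89.3, -165.4]
force: [-0.3, -0.2, -0.7]
opening: 0.0008
```

Call:
{"op": "move_arm", "data": {
  "commands": [
    [[2.4,0,0.4,0],[0,0,0,0],[0,-0.5,0,0],[0,-0.5,0,0],[0,-0.95,0.12,0.1],[0,-0.95,0.12,0.1],[0,-0.95,0.12,0.1],[0,-0.95,0.12,0.1]]
  ]
}}

```text
clock: 16.3
tool_pos: [0.6356, -0.0122, 0.0884]
orientation: [50.0, 89.8, 11.7]
force: [0.0, 0.6, 0.2]
opening: 0.0003
```

```bash
cat > k.py <<'E'
from h import *
T=tool();q=cad(T[:3,3])-[0,.053];zy=np.arctan2(T[1,2],T[0,2])-YAW;c,s=np.cos(zy),np.sin(zy)
print('zdir',np.degrees(zy).round(1),'radial(tool z)',(c*q[0]+s*q[1]).round(4),'behind(tool y)',(-s*q[0]+c*q[1]).round(4),'z',T[2,3].round(4),'F',get_obs()['force'].round(1))
E
python3 k.py
```

```text
zdir -23.8 radial(tool z) 0.0977 behind(tool y) 0.0204 z 0.0884 F [0.  0.6 0.2]
```

```bash
cat > bar.py <<'E'
from h import *
t,d,TT=shot('side');W=cloud('side',d,TT);f=t.astype(int)
m=(f[...,0]>150)&(f[...,0]>f[...,1]+60)&(f[...,0]>f[...,2]+60)&(abs(W[...,2]-.068)<.008)
C=cad(W[m]);r=np.linalg.norm(C-[0,.053],axis=1);C=C[(r<.12)&(r>.03)];v=C.mean(0)-[0,.053]
a=np.arctan2(v[1],v[0]);print('bar px',len(C),'angle deg',np.degrees(a).round(1),'value',(.35-a).round(3))
E
python3 bar.py; python3 k.py
```

```text
bar px 137 angle deg -24.4 value 0.775
zdir -24.1 radial(tool z) 0.0975 behind(tool y) 0.0197 z 0.0884 F [-1.3 -0.3  0. ]
```

Call:
{"op": "move_arm", "data": {
  "commands": [
    [[0.6,0,-0.2,0],[0,-0.95,0.12,0.1],[0,-0.95,0.12,0.1],[0,-0.95,0.12,0.1],[0,-0.95,0.12,0.1],[0,-0.95,0.12,0.1],[0,-0.95,0.12,0.1],[0,-0.95,0.12,0.1]]
  ]
}}

```text
clock: 17.15
tool_pos: [0.5848, -0.0544, 0.081]
orientation: [72.7, 89.9, -5.5]
force: [1.6, -0.9, 0.4]
opening: 0.0006
```

```bash
python3 k.py; python3 bar.py
```

```text
zdir -63.7 radial(tool z) 0.0928 behind(tool y) 0.0199 z 0.081 F [ 1.6 -0.9  0.4]
bar px 75 angle deg -60.3 value 1.403
```

Call:
{"op": "move_arm", "data": {
  "commands": [
    [[0,-0.95,0.15,0.1],[0,-0.95,0.15,0.1],[0,-0.95,0.15,0.1],[0,-0.9,0.12,0.1],[0,-0.5,0.05,0.05],[0,-0.2,0,0],[0,0,0,0]]
  ]
}}

```text
clock: 17.9
tool_pos: [0.5409, -0.061, 0.0808]
orientation: [117.1, 90.0, 13.5]
force: [0.2, -0.5, 0.5]
opening: 0.0004
```

```bash
python3 k.py; python3 bar.py
```

```text
zdir -89.2 radial(tool z) 0.0919 behind(tool y) 0.0168 z 0.0808 F [ 0.2 -0.5  0.5]
bar px 65 angle deg -89.8 value 1.917
```

Now a gentle press to the stop, then I withdraw along +x and lift.

Call:
{"op": "move_arm", "data": {
  "commands": [
    [[0,-0.1,0,0],[0,-0.1,0,0],[0,-0.1,0,0],[0,0,0,0]]
  ]
}}

```text
clock: 18.35
tool_pos: [0.539, -0.0604, 0.0809]
orientation: [106.1, 89.9, 2.2]
force: [5.5, -1.9, -2.0]
opening: 0.0004
```

```bash
python3 k.py; python3 bar.py
```

```text
zdir -89.4 radial(tool z) 0.0918 behind(tool y) 0.0152 z 0.0809 F [ 5.5 -1.9 -2. ]
bar px 69 angle deg -90.3 value 1.927
```

At the stop, with 5.5 N. Withdrawing.

Call:
{"op": "move_arm", "data": {
  "commands": [
    [[0,1,0,0],[0,2,0,0],[-4,1,0,0],[-4,0,0,0],[-4,2,0,0],[-3,3,0,0],[0,0,0,0]]
  ]
}}

```text
clock: 19.1
tool_pos: [0.6296, -0.0831, 0.235]
orientation: [99.5, 89.6, -4.4]
force: [-0.5, -0.3, -0.0]
opening: 0.0003
```

```bash
python3 bar.py; python3 - <<'E'
from h import *
p,d,T=shot('side');W=cloud('side',d,T);C=cad(W);Z=W[...,2]
for k in range(4):
    z0=.016+.01*k;m=(Z>z0+.002)&(Z<z0+.008)
    A=m&(abs(C[...,0])<.05)&(abs(C[...,1]+.045)<.02);B=m&(abs(C[...,1])<.035)&(abs(C[...,0]+.06)<.02)
    pf=np.polyfit(C[A][:,0],C[A][:,1],1)
    print('board',k+1,'y',(np.median(C[A][:,1])*1000).round(1),'x',(np.median(C[B][:,0])*1000).round(1),'skew',pf[0].round(3))
save('s3.png',p[150:270,200:340],5);print(get_obs()['force'].round(1),tool()[:3,3].round(3))
E
```

```text
bar px 99 angle deg -90.5 value 1.929
board 1 y -43.0 x -60.9 skew -0.002
board 2 y -42.9 x -60.8 skew -0.005
board 3 y -43.2 x -60.6 skew -0.005
board 4 y -43.4 x -60.8 skew -0.007
[ 0.2  0.4 -1.6] [ 0.625 -0.082  0.23 ]
```

View pics/s3.png

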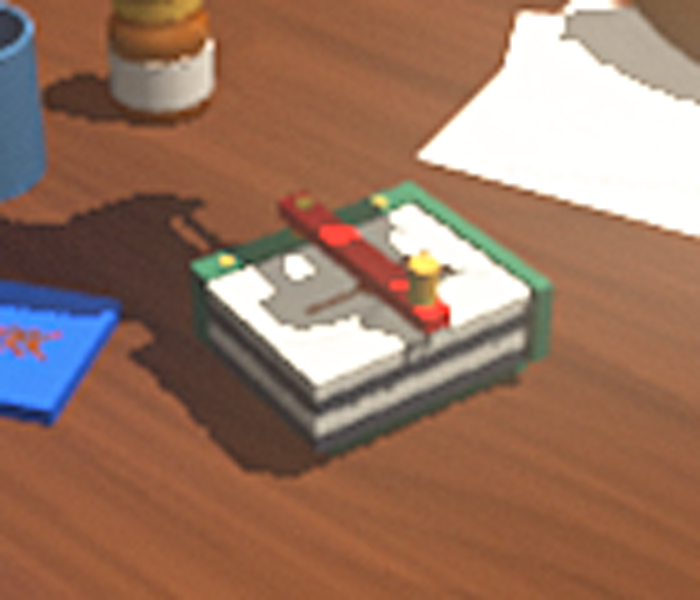

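The picture shows a squared stack with the keeper straight across it and the peg at (425,280). The robot is clear, so I'm handing the job in.

```bash
python3 -c "
from h import *
print(close_job())"
```

```text
the job is handed in; nothing more can be done
None
```

I tapped the stack square with the open fingers (towards +x, then +y, then +x again). Then I swung the keeper to its stop by pushing its peg with the fingers closed, withdrew, and handed the job in at about 19 s of the 67 s allowed.

**Boards:** The side camera, after the arm had withdrawn, showed all four open faces agreeing within 0.5 mm. They were within about 2 mm of flush, and their skew was at most 0.007 rad.

**Keeper:** It read about 1.93 rad, against its stop at 1.92, and the robot was clear of everything.

**Disagreement:** The side camera put the -y faces at -43 mm, while the wrist camera put board 4's corner at -46 mm. The nominal is -45 mm, so this fits the roughly 2 mm calibration error.

**Bystanders:** I kept the arm's path clear of the loaf, jam jar and mug but did not measure their positions again at the end.

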